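# Free a well plate from the tilted stand's spring finger and lay it flat

## Task

Free the well plate on the tilted stand: first raise the spring-loaded hold-down finger clear of the plate's rim, swing it well aside, to either side, so that it points straight across the stand, and let it down there. Then take the plate off the slope and lay it flat in the empty white tray, wells up and in line with the tray's long side, letting go only once it is down; leave the finger aside and the bottle, tube rack and stack of dishes where they are.

Things in the scene. Friction and masses are not known exactly. Their poses are not given: they have to be found in the camera images.
- stand: Fixed metal stand: a deck 40 mm wide, 178 mm long, sloping 30 degrees, on a grey base 190 x 100 mm. Origin on the bench under the plate's place; z vertical, x horizontal, the way the deck climbs, y across. Deck axes used below: u up the slope (x turned up by 30 degrees), v = y, w square to the slope; zero at seat.
- seat (a point): Point on the deck, 70 mm above the bench, where the plate's underside centre lies at the start; axes as stand. At u = -61 mm a ledge stops the plate's low edge; it and two short cheeks (u -66 to -46 mm, v = +-31 to 35 mm) stand 12 mm above the deck. Elsewhere the plate's long sides are free and overhang the deck by 8 mm.
- finger_lift (a joint): How far the hold-down finger is raised along its post, square to the sloping deck (along w), in m. 0: its pad presses on the plate. Range -0.003 (fully down, nothing under it) to 0.025. A spring pushes it down: 5 N at 0, 2.5 N more for every 10 mm. The plate's rim is 5 mm high, so the pad must rise over 5 mm to pass it.
- finger_swing (a joint): Turn of the finger about its post in rad, counter-clockwise from above positive; 0: it points down the slope over the plate; +-1.57: straight across the stand, either side. Range +-1.7. It starts within 0.25 of 0, the pad inside the plate's rim. Slight friction (0.05 N m) keeps it where it is turned.
- grip (a point): Middle of the finger's grip, on the post's axis (u = 92 mm, v = 0), at w = 47 mm when finger_lift is 0: a flat black wing 34 mm long (point x, the line of the finger), 12 mm thick (point y), rising 15 mm above this point (point z = w). Below it, rigid with it: a hub 22 mm across, top 17 mm under this point, and the finger, top 19 mm under it.
- pad (a point): Centre of the underside of the finger's round rubber pad, 12 mm across, 50 mm from the post's axis in -x of grip. The steel finger from hub to pad is 12 mm wide and 6 mm thick. Wing, hub, finger and pad are one rigid part that rises and turns together.
- plate: White plastic well plate 120 (x) x 56 (y) x 19 (z) mm, about 110 g, with 3 rows of 5 grey wells; loose. Its floor is 14 mm thick, with a rim all round, 4 mm wide and 5 mm high above that. Origin at the centre of the underside, z out of the wells' side, x along its length, up the slope at the start. It lies on the deck against the ledge under the finger's pad.
- tray: Fixed, empty flat white-enamelled tray 190 (x) x 140 (y) mm outside, walls 4 mm thick and 12 mm high from the bench, floor 4 mm thick. Origin under its centre on the bench.
- tray_in (a point): Centre of the tray's inner floor, 4 mm above the bench.
- bottle: Bystander: white round bottle, 64 mm across, 150 mm high; origin under its centre.
- tube_rack: Bystander: orange tube rack 90 (x) x 190 (y) mm, 55 mm high, with white caps up to 81 mm; origin under its centre.
- dishes: Bystander: stack of three round clear culture dishes, 90 mm across, 45 mm high; origin under its centre.
Mind the look-alikes: they are no part of the job. There is more than one size of the plate; the job needs the largest. Of the things shaped like the stand, the metal one is meant.

How it is judged:
By the outcome, as a careful person would: the job done as asked, in the order asked, and still so for the second after the job is handed in, with the robot touching nothing.
It also fails if it takes over 54 s, if anything falls off the work surface, if the arm or the gripper's body presses on something with over 40 N, if the wrist force passes 120 N, or if a joint passes its speed limit or range.

## Robot

A 6-joint arm with a two-finger parallel gripper is mounted at the origin on the work surface. World frame = base frame: x ahead of the robot, y to its left, z up, the work surface at z = 0. Lengths are in mm, angles in rad, forces in N, time in s.
With the tool pointing down it reaches from about 350 to 975 mm from the base axis. Payload 7.1 kg.
Tool frame: the origin (TCP) lies at the very end of the fingers, on their centre line; the grasp point (between the pads) lies 19 mm behind it; z points along the fingers, y is the direction in which the jaws open and shut (so a half turn about z gives the same grasp; the last joint's range is limited). The gripper opens to 88 mm and grips with 3 to 60 N. Pads are 20 mm wide; open, the fingers measure 115 mm over their backs; the gripper's body (75 mm by 178 mm) begins 61 mm behind the grasp point.
Start: joints at [1.168, 0.423, 1.63, -0, 1.089, -0.019], TCP at [233.997, 579.526, 222.675] pointing down, gripper open.
Joint ranges: [-3, 3], [-0.9, 2.11], [0.09, 2.58], [-1.31, 4.45], [0.11, 2.69], [-2.54, 2.54]. Speed limits (rad/s): [2.39, 2.39, 3.01, 3.14, 3.14, 3.14].

## Interface

Orientations are given as a rotation vector (axis times angle).
In Python, from workcell import readout, imaging, close_job gives the robot as it stands.
- The arm moves only by the tool carry_out, never from a script. Its argument "rows" is a list of rows, each a list of 3 entries, a list of its own where there are three numbers: the shift along the tool's x, y, z in m, then the turn, a rotation vector about the tool's x, y, z in rad, then the closure, from 0 (fully open) to 1 (shut). In form: [[[dx, dy, dz], [wx, wy, wz], hand], ...]. A call has 1 to 12 rows; each row shifts and turns the commanded pose from where the row before left it, along the tool's axes as they then stand; what a row does not reach is not made up. A row lasts 1/12 s, in which the tool goes at most 41.7 mm and 7.16 degrees, less where a joint would pass 70% of its speed; a pose out of reach is approached as far as the arm can. A call with a gripper value outside its range is refused whole. The fingers move at their own pace and stop on an object; the grip force is fixed at half the most. Time passes only in rows, so rows that do not move let the fingers close. It gives the time, the measured TCP pose, the force and the opening at its end, in the units of the state.
- readout.get_obs(): the state, without advancing time (a new reading comes with each control period).
- imaging.get_image(name): name is "side" or "top" or "wrist"; returns the picture (400x640x3 uint8, red, green, blue); there is no depth.
- imaging.camera_params(name): a dict with "fx", "fy", "cx", "cy" (pixels), "k1" (the pictures are not rectified: a ray, as slopes to the right and down, at radius r is drawn at 1 + k1 r^2 times it, then the intrinsics apply), "rvec" (rotation vector, rad) and "tvec" (3), from world to camera coordinates, as OpenCV has them; the wrist camera has in their place "T_tool_cam" (4x4, takes a point from camera to tool coordinates, whose origin is the TCP and whose axes are the flange's). Camera axes: x right, y down, z forward; pixel columns grow to the right and rows downward; lengths in mm; the calibration is good to about 2 mm. A picture is of the moment at which its call begins: read the wrist's pose just before it. camera_params takes no time and is no camera call.
- close_job(): hands the job in, once; it reports no verdict.
The state is a dict: "t": time; "qpos": joint angles; "qvel": joint speeds; "joint_torque": joint torques, N m; "ee_pos": TCP position; "orientation": TCP orientation; "ft_force": force on the tool from outside, world axes, zero at the start; "moment": the same for the moment, N m; "width": finger opening in mm.
Only numpy, scipy, OpenCV 4.12 (cv2) and the standard library are available. Lean on these libraries where they do the work, as an engineer would, in place of code of your own. Each camera call takes 0.05 s, during which the arm holds its last target.

## Working session

There is one attempt and no reset: what is moved stays moved. The work goes in short steps, Python scripts to look and compute and a tool call to move; the robot and the scene stay as the last step left them, time stands still between calls to the robot, and variables do not carry over. Pictures are saved under pics/ and viewed, and the job is handed in when it is done.

Besides the shell and the picture viewer there is one more tool, called in YAML: its name, and indented under it one key for each argument. carry_out: Moves the arm, as the interface text tells. Its arguments: {"type":"object","properties":{"rows":{"type":"array","items":{"type":"array"}}},"required":["rows"]}

```bash
ls; mkdir -p pics; python3 - <<'E'
from workcell import readout, imaging
import cv2
print(readout.get_obs())
for n in ("side","top","wrist"):
    print(n,imaging.camera_params(n))
for n in ("side","top","wrist"):
    im=imaging.get_image(n); cv2.imwrite(f"pics/{n}0.png",im[:,:,::-1])
E
```

```text
pics
{'t': 0.0, 'qpos': array([ 1.16802604e+00,  4.23823351e-01,  1.63066232e+00,  1.60533349e-05,
        1.08864968e+00, -1.89763406e-02]), 'qvel': array([-0.00027478,  0.00188792,  0.00078418, -0.00040711, -0.00050335,
       -0.00221967]), 'joint_torque': array([ 1.83376003e-03, -5.44626153e+01, -2.73664087e+01,  6.44447585e-02,
        2.27797253e-02, -3.44820296e-05]), 'ee_pos': array([233.76582468, 579.03634369, 221.92351369]), 'orientation': array([-5.99115997e-01, -3.08359250e+00,  2.36466030e-03]), 'ft_force': array([ 0.05090638,  0.52559826, -0.10634203]), 'moment': array([ 0.03356103, -0.0365322 , -0.0025236 ]), 'width': 87.71597401360711}
side {'fx': 514.4835674624057, 'fy': 514.4835674624057, 'cx': 321.6727472601898, 'cy': 208.84049239861505, 'k1': -0.11491118054591061, 'rvec': array([ 2.31955283, -0.18206114,  0.07881016]), 'tvec': array([-525.44436032,   80.64386327, 1377.14317875])}
top {'fx': 369.5092128369138, 'fy': 369.5092128369138, 'cx': 314.57926515652525, 'cy': 192.54159351471446, 'k1': -0.05989171919633896, 'rvec': array([ 2.18112355, -2.18180571,  0.10006355]), 'tvec': array([ -53.87756486,  548.15934291, 1022.39126243])}
wrist {'fx': 288.4026069004853, 'fy': 288.4026069004853, 'cx': 319.97724986015396, 'cy': 195.01193883716772, 'k1': -0.004038548710902049, 'T_tool_cam': array([[-1.66653259e-04, -9.67217072e-01, -2.53950995e-01,
         7.02452150e+01],
       [ 9.99999617e-01, -3.79409222e-04,  7.88805263e-04,
        -1.58095915e+00],
       [-8.59297266e-04, -2.53950766e-01,  9.67216765e-01,
        -1.62336454e+02],
       [ 0.00000000e+00,  0.00000000e+00,  0.00000000e+00,
         1.00000000e+00]])}
```

View pics/side0.png

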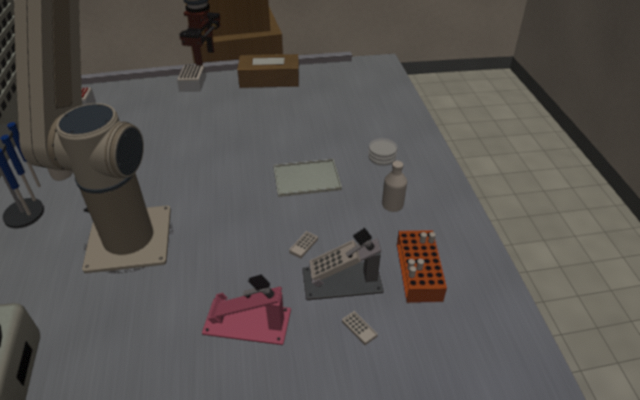

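View pics/top0.png

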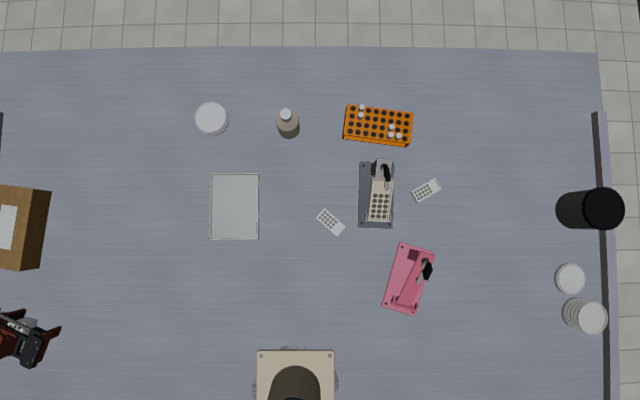

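View pics/wrist0.png

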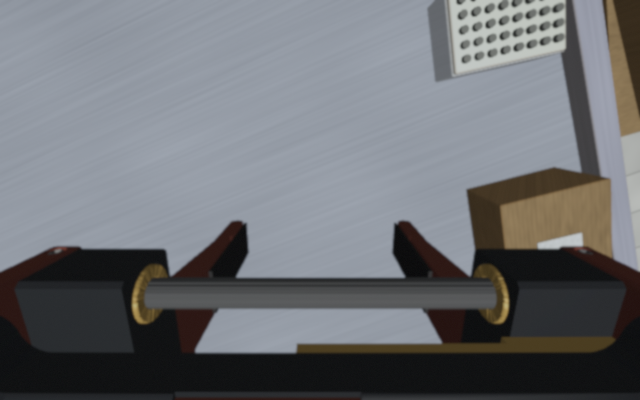

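Side view: the metal stand is at about (342,270) with the plate on it at (345,258). The tray is at (307,177), and the pink look-alike stand at (248,310).

Top view candidates:
- **Plates:** the large one on the grey stand (380,195); small loose ones at (331,222) and (426,190).
- **Stands:** grey metal (377,195) and pink (410,278).

I choose the grey stand and the plate on it. Next, a close crop and the measurements.

```bash
cat > h.py <<'E'
import numpy as np, cv2
from scipy.spatial.transform import Rotation as R
from workcell import readout, imaging
def cam(n,obs=None):
    c=imaging.camera_params(n)
    if n=="wrist":
        T=np.eye(4);T[:3,:3]=R.from_rotvec(obs["orientation"]).as_matrix();T[:3,3]=obs["ee_pos"]
        W=T@c["T_tool_cam"]; Rm=W[:3,:3].T; t=-Rm@W[:3,3]
    else:
        Rm=R.from_rotvec(c["rvec"]).as_matrix(); t=c["tvec"]
    return c,Rm,t
def ray(px,C):
    c,Rm,t=C; x=(px[0]-c["cx"])/c["fx"];y=(px[1]-c["cy"])/c["fy"]
    rd=np.hypot(x,y); r=rd
    for _ in range(30): r=rd/(1+c["k1"]*r*r)
    s=r/rd if rd>0 else 1
    d=Rm.T@np.array([x*s,y*s,1]); return -Rm.T@t, d/np.linalg.norm(d)
def onz(px,C,z):
    o,d=ray(px,C); return o+d*(z-o[2])/d[2]
def proj(P,C):
    c,Rm,t=C; p=Rm@np.asarray(P,float)+t; x,y=p[0]/p[2],p[1]/p[2]; f=1+c["k1"]*(x*x+y*y)
    return np.array([c["fx"]*x*f+c["cx"],c["fy"]*y*f+c["cy"]])
def tri(p1,C1,p2,C2):
    o1,d1=ray(p1,C1);o2,d2=ray(p2,C2)
    s=np.linalg.lstsq(np.array([d1,-d2]).T,o2-o1,rcond=None)[0]
    a=o1+d1*s[0];b=o2+d2*s[1]; return (a+b)/2,np.linalg.norm(a-b)
E
python3 - <<'E'
import cv2
t=cv2.imread("pics/top0.png"); s=cv2.imread("pics/side0.png")
cv2.imwrite("pics/tc.png",cv2.resize(t[150:235,320:450],None,fx=6,fy=6,interpolation=cv2.INTER_CUBIC))
cv2.imwrite("pics/sc.png",cv2.resize(s[220:305,280:395],None,fx=6,fy=6,interpolation=cv2.INTER_CUBIC))
cv2.imwrite("pics/tt.png",cv2.resize(t[165:250,195:275],None,fx=6,fy=6,interpolation=cv2.INTER_CUBIC))
E
```

```text
(no output)
```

View pics/tc.png

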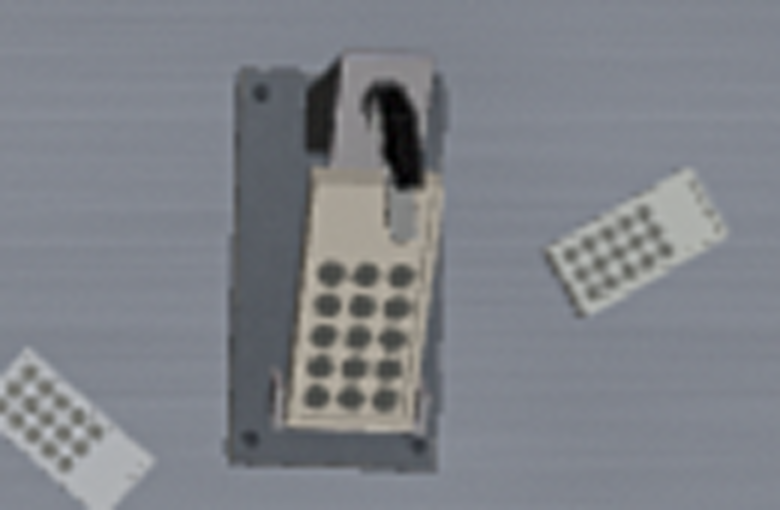

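View pics/sc.png

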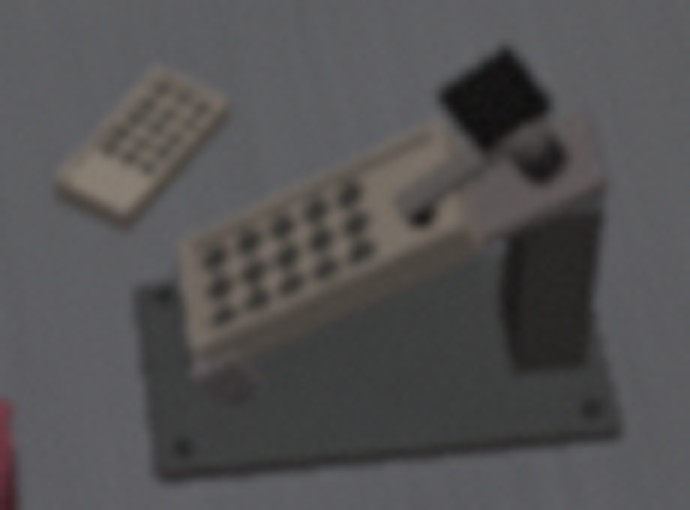

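View pics/tt.png

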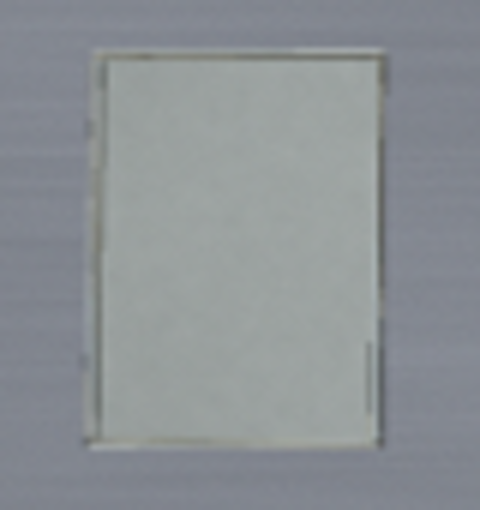

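The crop confirms the large 3x5 plate under the finger on the grey metal stand. In the top crop its rim corners are at (314,170), (442,178), (418,432) and (285,428), with the black wing near (400,135).

```bash
cat > fit0.py <<'E'
from h import *
from scipy.optimize import least_squares
CT,CS=cam("top"),cam("side")
print("camT",ray((320,200),CT)[0],"camS",ray((320,200),CS)[0])
t=lambda x,y:(320+(x+.5)/6-.5,150+(y+.5)/6-.5); s=lambda x,y:(280+(x+.5)/6-.5,220+(y+.5)/6-.5)
c30,s30=np.cos(np.pi/6),np.sin(np.pi/6)
def D(u,v,w): return np.array([u*c30-w*s30,v,70+u*s30+w*c30])
def W(p,P): a=p[2]; return np.array([p[0]+P[0]*np.cos(a)-P[1]*np.sin(a),p[1]+P[0]*np.sin(a)+P[1]*np.cos(a),P[2]])
obs=[(60,28,t(314,170),CT),(60,-28,t(442,178),CT),(-60,-28,t(418,430),CT),(-60,28,t(285,428),CT),
 (-60,28,s(182,240),CS),(-60,-28,s(192,350),CS),(60,-28,s(475,235),CS),(60,28,s(435,128),CS)]
f=lambda p:np.concatenate([proj(W(p,D(u,v,19)),C)-np.array(q) for u,v,q,C in obs])
r=least_squares(f,[600,-150,0]); print(r.x,np.round(r.fun.reshape(-1,2),1))
for z in (0,8): print([np.round(onz(t(*q),CT,z),1) for q in ((238,68),(230,463),(436,470))])
print(W(r.x,D(92,0,47)))
tt=lambda x,y:(195+(x+.5)/6-.5,165+(y+.5)/6-.5)
q=[np.round(onz(tt(*k),CT,12)[:2],1) for k in ((94,50),(385,50),(380,445),(88,445))]; print("tray",q,np.mean(q,0))
E
python3 fit0.py
```

```text
camT [ 459.69288296  -46.7172137  1065.44136677] camS [  370.99640307 -1018.47166909  1002.09563986]
[ 5.31443972e+02 -2.30470726e+02 -4.16842400e-02] [[ 0.8  1.3]
 [ 1.   0.8]
 [-0.8 -0.8]
 [ 1.  -1.3]
 [-0.1  0.5]
 [ 0.6  0. ]
 [-1.7 -1.5]
 [ 1.1 -1.4]]
[array([ 642.8, -184.8,    0. ]), array([ 451.3, -178.9,    0. ]), array([ 447.7, -278.2,    0. ])]
[array([ 641.5, -183.7,    8. ]), array([ 451.4, -177.9,    8. ]), array([ 447.8, -276.4,    8. ])]
[ 587.56951228 -232.8116328   156.70319398]
tray [array([605.9, 246.6]), array([605.7, 106.4]), array([417.7, 106.6]), array([417.3, 245.3])] [511.65  176.225]
```

```bash
cat > ik.py <<'E'
from h import *
from scipy.optimize import least_squares
q0=np.array([1.16802604,.423823,1.630662,0,1.0886,-.018976])
def Ro(q): return R.from_euler('z',q[0])*R.from_euler('y',q[1]+q[2])*R.from_euler('z',q[3])*R.from_euler('y',q[4])*R.from_euler('z',q[5])
T0=R.from_rotvec([-.599116,-3.083592,.002365]); OFF=Ro(q0).inv()*T0
E
python3 - <<'E'
from ik import *
print(OFF.as_rotvec())
a=-.04
for name,yb in (("A",np.pi/2),("B",-np.pi/2)):
  for sw in (0,-np.pi/2,np.pi/2):
    for phi in (1.7,2.0,2.3):
      tz=np.array([.5,0,-.866]); ty=np.array([0,np.sin(yb),0]); tx=np.cross(ty,tz)
      M=R.from_euler('z',a)*R.from_matrix(np.array([tx,ty,tz]).T)*R.from_euler('z',-sw)
      L=(R.from_euler('z',-.37)*R.from_euler('y',phi)).inv()*M*OFF.inv()
      e=L.as_euler('ZYZ'); alt=[e[0]+np.pi,-e[1],e[2]+np.pi]
      print(name,sw,phi,np.round(e,2),np.round((np.array(alt)+np.pi)%(2*np.pi)-np.pi,2))
E
```

```text
[2.73052086e-05 5.18323544e-05 1.57080349e+00]
A 0 1.7 [ 0.2   0.95 -1.98] [-2.94 -0.95  1.17]
A 0 2.0 [ 0.27  0.66 -2.07] [-2.87 -0.66  1.07]
A 0 2.3 [ 0.46  0.38 -2.29] [-2.69 -0.38  0.85]
A -1.5707963267948966 1.7 [ 0.2   0.95 -0.41] [-2.94 -0.95  2.74]
A -1.5707963267948966 2.0 [ 0.27  0.66 -0.5 ] [-2.87 -0.66  2.64]
A -1.5707963267948966 2.3 [ 0.46  0.38 -0.72] [-2.69 -0.38  2.43]
A 1.5707963267948966 1.7 [0.2  0.95 2.74] [-2.94 -0.95 -0.41]
A 1.5707963267948966 2.0 [0.27 0.66 2.64] [-2.87 -0.66 -0.5 ]
A 1.5707963267948966 2.3 [0.46 0.38 2.43] [-2.69 -0.38 -0.72]
B 0 1.7 [0.2  0.95 1.17] [-2.94 -0.95 -1.98]
B 0 2.0 [0.27 0.66 1.07] [-2.87 -0.66 -2.07]
B 0 2.3 [0.46 0.38 0.86] [-2.69 -0.38 -2.29]
B -1.5707963267948966 1.7 [0.2  0.95 2.74] [-2.94 -0.95 -0.41]
B -1.5707963267948966 2.0 [0.27 0.66 2.64] [-2.87 -0.66 -0.5 ]
B -1.5707963267948966 2.3 [0.46 0.38 2.43] [-2.69 -0.38 -0.72]
B 1.5707963267948966 1.7 [ 0.2   0.95 -0.41] [-2.94 -0.95  2.74]
B 1.5707963267948966 2.0 [ 0.27  0.66 -0.5 ] [-2.87 -0.66  2.64]
B 1.5707963267948966 2.3 [ 0.46  0.38 -0.72] [-2.69 -0.38  2.43]
```

carry_out:
  rows:
    - [[-0.0218,-0.0276,-0.0033],[0,0,0],0]
    - [[-0.0218,-0.0276,-0.0033],[0,0,0],0]
    - [[-0.0218,-0.0276,-0.0033],[0,0,0],0]
    - [[-0.0218,-0.0276,-0.0033],[0,0,0],0]
    - [[-0.0218,-0.0276,-0.0033],[0,0,0],0]
    - [[-0.0218,-0.0276,-0.0033],[0,0,0],0]
    - [[-0.0218,-0.0276,-0.0033],[0,0,0],0]
    - [[-0.0218,-0.0276,-0.0033],[0,0,0],0]
    - [[-0.0218,-0.0276,-0.0033],[0,0,0],0]
    - [[-0.0218,-0.0276,-0.0033],[0,0,0],0]
    - [[-0.0218,-0.0276,-0.0033],[0,0,0],0]
    - [[-0.0218,-0.0276,-0.0033],[0,0,0],0]

```text
t: 1.15
ee_pos: [352.5, 172.8, 262.5]
orientation: [0.598, 3.084, 0.0]
ft_force: [0.6, 0.5, -0.6]
width: 87.8
```

carry_out:
  rows:
    - [[-0.0218,-0.0276,-0.0033],[0,0,0],0]
    - [[-0.0218,-0.0276,-0.0033],[0,0,0],0]
    - [[-0.0218,-0.0276,-0.0033],[0,0,0],0]
    - [[-0.0218,-0.0276,-0.0033],[0,0,0],0]
    - [[-0.0218,-0.0276,-0.0033],[0,0,0],0]
    - [[-0.0218,-0.0276,-0.0033],[0,0,0],0]
    - [[-0.0218,-0.0276,-0.0033],[0,0,0],0]
    - [[-0.0218,-0.0276,-0.0033],[0,0,0],0]
    - [[-0.0218,-0.0276,-0.0033],[0,0,0],0]
    - [[-0.0218,-0.0276,-0.0033],[0,0,0],0]
    - [[-0.0218,-0.0276,-0.0033],[0,0,0],0]
    - [[-0.0218,-0.0276,-0.0033],[0,0,0],0]

```text
t: 2.15
ee_pos: [471.0, -232.4, 301.9]
orientation: [-0.6, -3.084, -0.0]
ft_force: [0.9, 0.7, -0.3]
width: 87.8
```

carry_out:
  rows:
    - [[0,0,0],[0,0,0.122],0]
    - [[0,0,0],[0,0,0.122],0]
    - [[0,0,0],[0,0,0.122],0]
    - [[0,0,0],[0,0,0.122],0]
    - [[0,0,0],[0,0,0.122],0]
    - [[0,0,0],[0,0,0.122],0]
    - [[0,0,0],[0,0,0.122],0]
    - [[0,0,0],[0,0,0.122],0]
    - [[0,0,0],[0,0,0.122],0]
    - [[0,0,0],[0,0,0.122],0]
    - [[0,0,0],[0,0,0.122],0]
    - [[0,0,0],[0,0,0.122],0]

```text
t: 3.15
ee_pos: [470.9, -230.5, 301.6]
orientation: [-2.512, -1.886, 0.0]
ft_force: [0.5, 0.4, -0.7]
width: 88.3
```

carry_out:
  rows:
    - [[0,0,0],[0,0,0.122],0]
    - [[0,0,0],[0,0,0.122],0]
    - [[0,0,0],[0,0,0.122],0]
    - [[0,0,0],[0,0,0.122],0]
    - [[0,0,0],[0,0,0.122],0]
    - [[0,0,0],[0,0,0.122],0]
    - [[0,0,0],[0,0,0.122],0]
    - [[0,0,0],[0,0,0.122],0]
    - [[0,0,0],[0,0,0.122],0]
    - [[0,0,0],[0,0,0.122],0]
    - [[0,0,0],[0,0,0.116],0]

```text
t: 4.07
ee_pos: [470.9, -230.5, 301.7]
orientation: [-3.14, 0.076, 0.001]
ft_force: [-0.4, 0.0, 0.4]
width: 87.5
```

carry_out:
  rows:
    - [[0.008,0,0.031],[0,0,0],0]
    - [[0.008,0,0.031],[0,0,0],0]
    - [[0.008,0,0.031],[0,0,0],0]
    - [[0,0,0],[0,0.1047,0],0]
    - [[0,0,0],[0,0.1047,0],0]
    - [[0,0,0],[0,0.1047,0],0]
    - [[0,0,0],[0,0.1047,0],0]
    - [[0,0,0],[0,0.1047,0],0]
    - [[0,0,0],[0,0,0],0]
    - [[0,0,0],[0,0,0],0]

```text
t: 4.9
ee_pos: [494.9, -230.2, 208.3]
orientation: [3.043, -0.064, 0.761]
ft_force: [-0.3, -0.1, 0.7]
width: 87.5
```

```bash
python3 - <<'E'
from h import *
import pickle
o=readout.get_obs(); im=imaging.get_image("wrist")
pickle.dump(o,open("o1.pkl","wb")); cv2.imwrite("pics/w1.png",im[:,:,::-1])
print(o["qpos"],o["ee_pos"],o["orientation"])
E
```

```text
[-0.60264626  0.19449904  2.11350467  0.58225577  0.48222265  0.53729824] [ 494.90312049 -230.21229273  208.33642026] [ 3.04283156 -0.06354474  0.76092152]
```

View pics/w1.png

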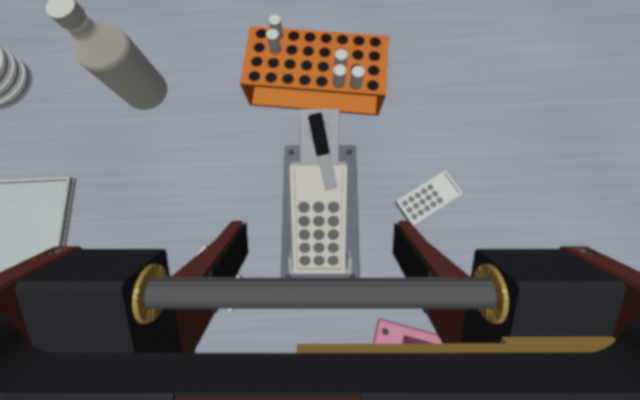

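The wrist view shows the stand centred at about (320,210), the black wing at (319,134), the finger end near (330,187), and the plate from (290,165) to (348,272). I'll enlarge it to get the corners.

```bash
python3 - <<'E'
import cv2
t=cv2.imread("pics/w1.png")
cv2.imwrite("pics/w1a.png",cv2.resize(t[95:195,265:375],None,fx=6,fy=6,interpolation=cv2.INTER_CUBIC))
cv2.imwrite("pics/w1b.png",cv2.resize(t[190:285,265:375],None,fx=6,fy=6,interpolation=cv2.INTER_CUBIC))
E
```

```text
(no output)
```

View pics/w1a.png

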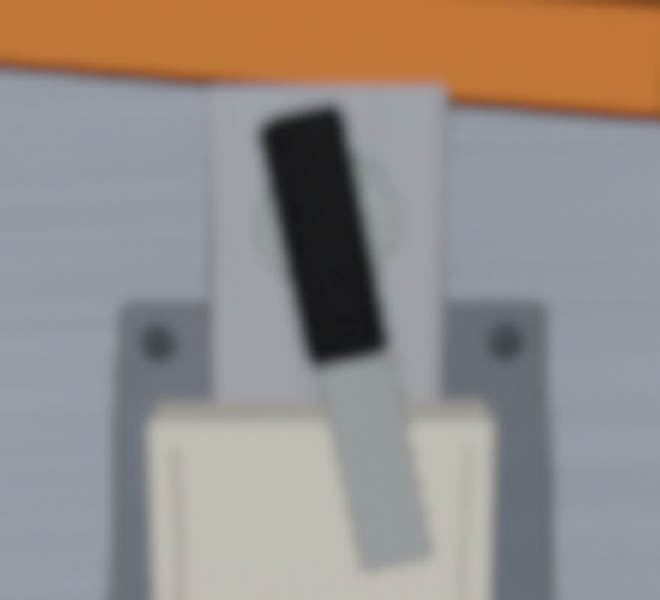

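View pics/w1b.png

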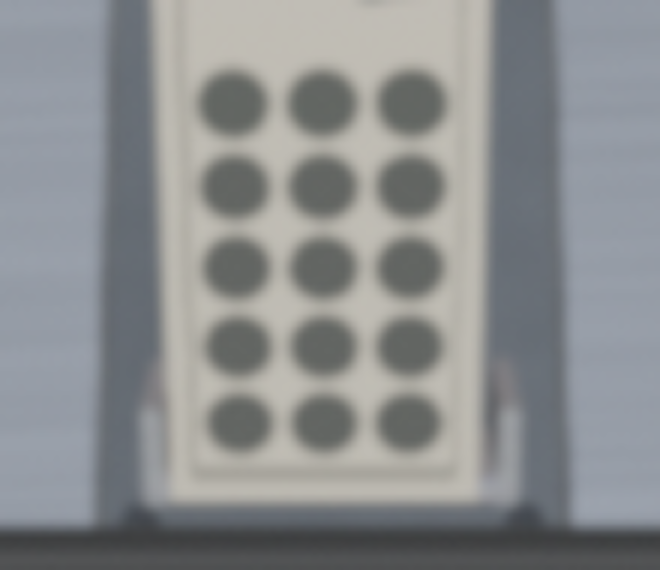

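```bash
cat > fit1.py <<'E'
from h import *
import pickle
from scipy.optimize import least_squares
c30,s30=np.cos(np.pi/6),np.sin(np.pi/6)
def D(u,v,w): return np.array([u*c30-w*s30,v,70+u*s30+w*c30])
def W(p,P): a=p[2]; return np.array([p[0]+P[0]*np.cos(a)-P[1]*np.sin(a),p[1]+P[0]*np.sin(a)+P[1]*np.cos(a),P[2]])
if __name__=="__main__":
  C=cam("wrist",pickle.load(open("o1.pkl","rb")))
  A=lambda x,y:np.array((265+(x+.5)/6-.5,95+(y+.5)/6-.5)); B=lambda x,y:np.array((265+(x+.5)/6-.5,190+(y+.5)/6-.5))
  pl=[(59,28,19,A(148,420)),(59,-28,19,A(494,418)),(-61,28,19,B(170,502)),(-61,-28,19,B(484,500)),(112,20,0,A(212,87)),(112,-20,0,A(446,87))]
  wg=[(17,6,A(263,128)),(17,-6,A(337,105)),(-17,-6,A(384,347)),(-17,6,A(313,362))]
  def f(p):
    e=[proj(W(p,D(u,v,w))+[0,0,p[4]],C)-q for u,v,w,q in pl]
    s=p[3]
    e+=[proj(W(p,D(92+a*np.cos(s)-b*np.sin(s),a*np.sin(s)+b*np.cos(s),62))+[0,0,p[4]],C)-q for a,b,q in wg]
    return np.concatenate(e)
  r=least_squares(f,[531,-230,-.04,0,0]); print(np.round(r.x,3)); print(np.round(r.fun.reshape(-1,2),1))
E
python3 fit1.py
```

```text
[ 5.30903e+02 -2.30924e+02 -4.50000e-02  2.09000e-01 -8.68000e-01]
[[ 1.3  0.3]
 [ 0.6  0.7]
 [ 0.8 -1.1]
 [-0.8 -0.5]
 [-0.8 -0.5]
 [ 0.4 -0.4]
 [-1.9 -1.1]
 [ 0.6 -0.6]
 [ 1.3  1.2]
 [-1.2  1.7]]
```

```bash
cat > go.py <<'E'
from fit1 import *
P=[530.9,-230.9,-.045]
def goal(u,v,w,sw=0.,tilt=np.pi/6,p=P):
    tz=np.array([np.sin(tilt),0,-np.cos(tilt)]); ty=np.array([0,-1.,0]); tx=np.cross(ty,tz)
    M=R.from_euler('z',p[2])*R.from_matrix(np.array([tx,ty,tz]).T)*R.from_euler('z',-sw)
    return W(p,D(u,v,w)),M
def delta(g,o=None):
    o=o or readout.get_obs(); M0=R.from_rotvec(o["orientation"])
    rot=(M0.inv()*g[1]).as_rotvec()
    print("turn",np.round(rot,3),"shift(old axes)",np.round(M0.inv().apply(g[0]-o["ee_pos"]),1),"shift(new axes)",np.round(g[1].inv().apply(g[0]-o["ee_pos"]),1))
E
python3 - <<'E'
from go import *
delta(goal(92,0,80,.205)); delta(goal(92,0,37,.205))
E
```

```text
turn [-0.01   0.032 -0.202] shift(old axes) [54.6 -0.8 56. ] shift(new axes) [51.9  9.5 57.8]
turn [-0.01   0.032 -0.202] shift(old axes) [56.  -0.5 99. ] shift(new axes) [ 51.9   9.5 100.8]
```

carry_out:
  rows:
    - [[0.018,0,0.018],[-0.005,0.016,-0.1],0]
    - [[0.018,0.004,0.018],[-0.005,0.016,-0.1],0]
    - [[0.017,0.004,0.019],[0,0,0],0]
    - [[0,0,0],[0,0,0],0]
    - [[0,0,0],[0,0,0],0]

```text
t: 5.37
ee_pos: [571.3, -235.5, 186.8]
orientation: [2.965, 0.238, 0.793]
ft_force: [-0.3, 0.5, -0.1]
width: 87.9
```

```bash
python3 - <<'E'
from go import *
import pickle
o=readout.get_obs(); im=imaging.get_image("wrist")
pickle.dump(o,open("o2.pkl","wb")); cv2.imwrite("pics/w2.png",im[:,:,::-1])
print(o["qpos"]);delta(goal(92,0,80,.205))
cv2.imwrite("pics/w2a.png",cv2.resize(im[150:270,220:420,::-1],None,fx=4,fy=4,interpolation=cv2.INTER_CUBIC))
E
```

```text
[-0.52792007  0.32290276  2.01258911  0.6344677   0.40546036  0.34497004]
turn [-0.001 -0.001 -0.   ] shift(old axes) [-0.1 -2.8  1.4] shift(new axes) [-0.1 -2.8  1.4]
```

View pics/w2.png

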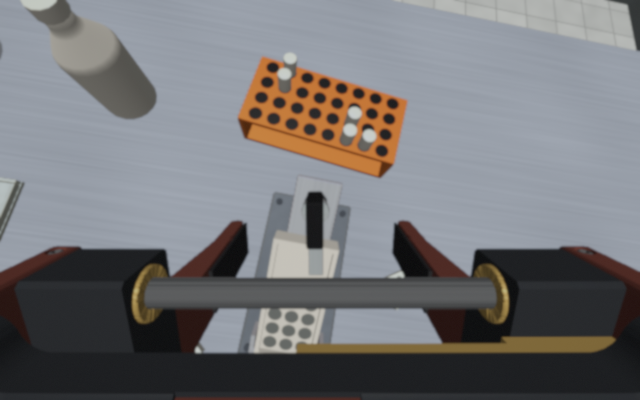

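The wing sits upright in the wrist view at about (315,219), so the turn is right. I'll measure the remaining sideways offset.

```bash
python3 - <<'E'
from go import *
import pickle
o=pickle.load(open("o2.pkl","rb")); im=cv2.imread("pics/w2.png")
m=(im.max(2)<32).astype(np.uint8); m[:,:295]=0;m[:,336:]=0;m[:185]=0;m[256:]=0
n,l,s,c=cv2.connectedComponentsWithStats(m); i=1+np.argmax(s[1:,4]); print(s[i],c[i])
pts=np.argwhere(l==i)[:,::-1].astype(np.float32); print(cv2.minAreaRect(pts))
C=cam("wrist",o); M=R.from_rotvec(o["orientation"])
# plane tool z = 18 (w=62 when TCP w=80+1.4)
for q in (c[i],(c[i][0],s[i][1]),(c[i][0],s[i][1]+s[i][3])):
    O,d=ray(q,C); O=M.inv().apply(O-o["ee_pos"]); d=M.inv().apply(d); print(np.round(O+d*(19.4-O[2])/d[2],1))
E
```

```text
[308 193  14  54 693] [314.15007215 219.65945166]
((314.5, 219.5), (53.0, 13.0), 90.0)
[ 3.  -3.1 19.4]
[21.4 -3.  19.4]
[-16.9  -3.3  19.4]
```

carry_out:
  rows:
    - [[0.001,-0.003,0.012],[0,0,0],0]
    - [[0,0,0.016],[0,0,0],0]
    - [[0,0,0.016],[0,0,0],0]
    - [[0,0,0],[0,0,0],0.5]
    - [[0,0,0],[0,0,0],0.8]
    - [[0,0,0],[0,0,0],1]
    - [[0,0,0],[0,0,0],1]
    - [[0,0,0],[0,0,0],1]
    - [[0,0,0],[0,0,0],1]

```text
t: 6.17
ee_pos: [592.0, -233.9, 149.8]
orientation: [2.963, 0.235, 0.795]
ft_force: [-0.8, -0.3, -0.4]
width: 51.3
```

```bash
python3 - <<'E'
from go import *
o=readout.get_obs(); im=imaging.get_image("wrist"); print(o["width"],o["ft_force"],o["moment"])
cv2.imwrite("pics/w3.png",im[:,:,::-1]); delta(goal(92,0,37,.205))
im=imaging.get_image("side"); cv2.imwrite("pics/s3.png",cv2.resize(im[180:310,260:420,::-1],None,fx=5,fy=4.6))
E
```

```text
51.27388024032068 [-0.78636288 -0.28735328 -0.4050593 ] [0.02966632 0.35780605 0.01496499]
turn [ 0.001 -0.003 -0.001] shift(old axes) [-0.8 -0.4  1.5] shift(new axes) [-0.8 -0.4  1.5]
```

View pics/w3.png

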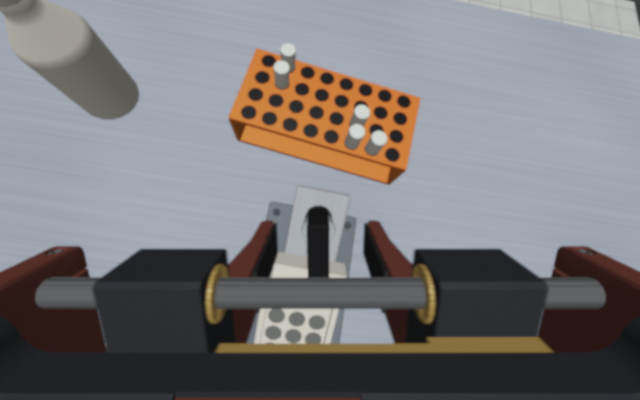

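View pics/s3.png

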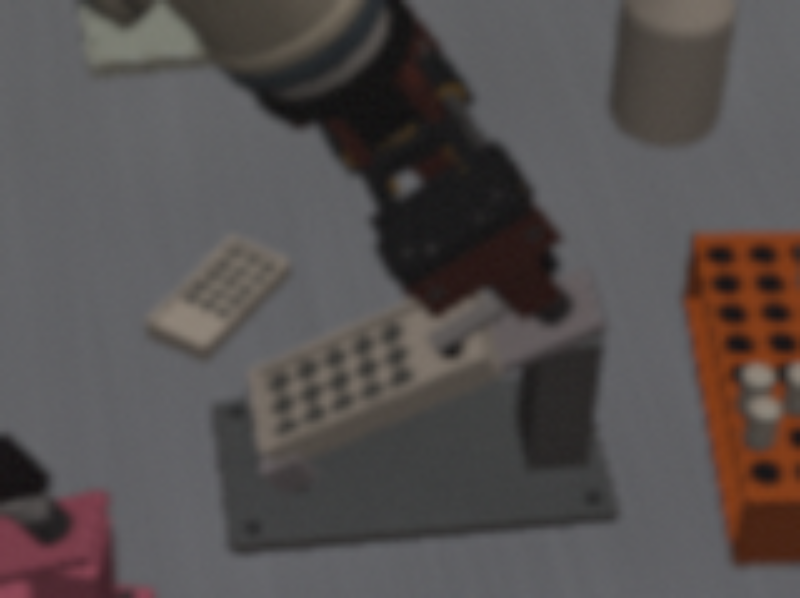

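The wing sits between the jaws at about (318,240), the fingers are still closing (width 51), and there is no contact force yet. I keep closing.

carry_out:
  rows:
    - [[0,0,0],[0,0,0],1]
    - [[0,0,0],[0,0,0],1]
    - [[0,0,0],[0,0,0],1]
    - [[0,0,0],[0,0,0],1]
    - [[0,0,0],[0,0,0],1]
    - [[0,0,0],[0,0,0],1]
    - [[0,0,0],[0,0,0],1]
    - [[0,0,0],[0,0,0],1]

```text
t: 6.93
ee_pos: [591.9, -233.0, 149.0]
orientation: [2.965, 0.237, 0.794]
ft_force: [-0.8, 3.9, 2.5]
width: 11.7
```

carry_out:
  rows:
    - [[0,0,-0.003],[0,0,0],1]
    - [[0,0,-0.004],[0,0,0],1]
    - [[0,0,-0.004],[0,0,0],1]
    - [[0,0,-0.004],[0,0,0],1]
    - [[0,0,0],[0,0,0],1]
    - [[0,0,0],[0,0,0],1]

```text
t: 7.43
ee_pos: [584.4, -232.8, 161.6]
orientation: [2.965, 0.236, 0.793]
ft_force: [6.1, 4.6, -7.7]
width: 11.9
```

```bash
python3 - <<'E'
from go import *
o=readout.get_obs(); print(o["width"],o["ft_force"],o["moment"])
delta(goal(92,0,37,.205));delta(goal(92,0,52,1.57))
im=imaging.get_image("side"); cv2.imwrite("pics/s4.png",cv2.resize(im[180:310,260:420,::-1],None,fx=5,fy=4.6))
E
```

```text
11.884648553045368 [ 6.05812237  4.56297513 -7.68223813] [ 0.78634823 -0.26211802  0.46896423]
turn [-0.001 -0.002 -0.002] shift(old axes) [-0.2  0.5 15.5] shift(new axes) [-0.2  0.5 15.5]
turn [ 0.    -0.002 -1.367] shift(old axes) [-0.2  0.5  0.5] shift(new axes) [-0.5 -0.1  0.5]
```

View pics/s4.png

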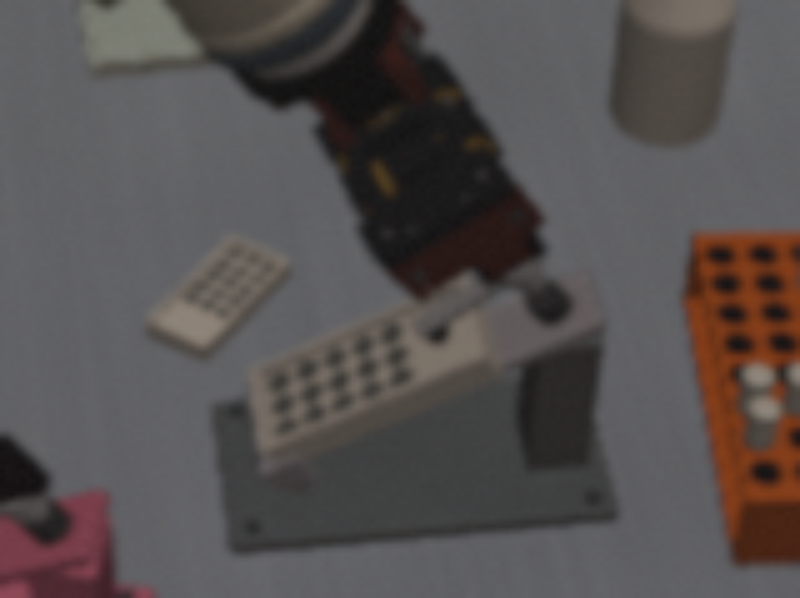

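carry_out:
  rows:
    - [[0,0,0],[0,0,-0.114],1]
    - [[0,0,0],[0,0,-0.114],1]
    - [[0,0,0],[0,0,-0.114],1]
    - [[0,0,0],[0,0,-0.114],1]
    - [[0,0,0],[0,0,-0.114],1]
    - [[0,0,0],[0,0,-0.114],1]
    - [[0,0,0],[0,0,-0.114],1]
    - [[0,0,0],[0,0,-0.114],1]
    - [[0,0,0],[0,0,-0.114],1]
    - [[0,0,0],[0,0,-0.114],1]
    - [[0,0,0],[0,0,-0.114],1]
    - [[0,0,0],[0,0,-0.111],1]

```text
t: 8.48
ee_pos: [584.7, -232.9, 161.6]
orientation: [1.961, 1.881, 0.505]
ft_force: [7.5, 4.0, -6.4]
width: 11.7
```

carry_out:
  rows:
    - [[0,0,0],[0,0,0],1]
    - [[0,0,0],[0,0,0],1]

```text
t: 8.65
ee_pos: [584.7, -232.9, 161.5]
orientation: [1.966, 1.877, 0.507]
ft_force: [7.4, 3.4, -6.6]
width: 11.7
```

```bash
python3 - <<'E'
from go import *
o=readout.get_obs(); print(o["width"],o["ft_force"],o["moment"],o["qpos"])
delta(goal(92,0,37,1.57))
im=imaging.get_image("side"); cv2.imwrite("pics/s5.png",cv2.resize(im[180:310,260:420,::-1],None,fx=5,fy=4.6))
im=imaging.get_image("wrist"); cv2.imwrite("pics/w5.png",im[:,:,::-1])
E
```

```text
11.734575896125818 [ 7.36072293  3.41998816 -6.56082456] [ 0.75894158 -0.323381    0.58969152] [-0.50928925  0.38017571  2.00492828  0.69901667  0.35816421 -1.07418742]
turn [ 0.001 -0.001 -0.001] shift(old axes) [-0.5 -0.4 15.3] shift(new axes) [-0.4 -0.4 15.4]
```

View pics/s5.png

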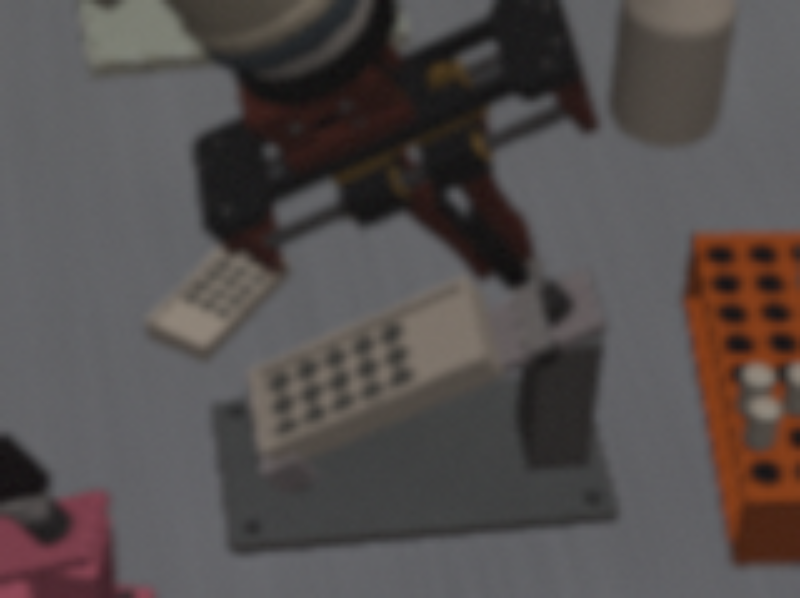

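View pics/w5.png

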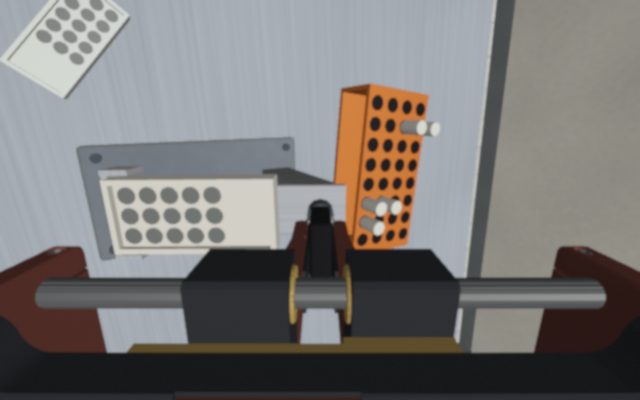

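The wrist view shows the finger gone from over the plate, whose rows at (125–220, 195–237) are all free. The side view agrees. I lower it and let go.

carry_out:
  rows:
    - [[0,0,0.005],[0,0,0],1]
    - [[0,0,0.005],[0,0,0],1]
    - [[0,0,0.004],[0,0,0],1]
    - [[0,0,0.003],[0,0,0],1]
    - [[0,0,0],[0,0,0],1]

```text
t: 9.17
ee_pos: [593.1, -233.3, 147.0]
orientation: [1.967, 1.877, 0.507]
ft_force: [4.1, 2.9, -3.2]
width: 12.0
```

carry_out:
  rows:
    - [[0,0,0],[0,0,0],0.8]
    - [[0,0,0],[0,0,0],0.7]
    - [[0,0,0],[0,0,0],0.6]
    - [[0,0,0],[0,0,0],0.5]
    - [[0,0,0],[0,0,0],0.4]
    - [[0,0,0],[0,0,0],0.4]

```text
t: 9.67
ee_pos: [593.0, -233.9, 147.5]
orientation: [1.966, 1.875, 0.506]
ft_force: [-0.3, 0.9, -1.3]
width: 47.4
```

carry_out:
  rows:
    - [[0,0,-0.02],[0,0,0],0]
    - [[0,0,-0.03],[0,0,0],0]
    - [[0,0,-0.03],[0,0,0],0]
    - [[0,0,-0.03],[0,0,0],0]
    - [[0,0,0],[0,0,0],0]

```text
t: 10.08
ee_pos: [537.8, -232.2, 247.3]
orientation: [1.961, 1.871, 0.507]
ft_force: [1.4, -0.6, 0.1]
width: 80.8
```

```bash
python3 - <<'E'
from go import *
o=readout.get_obs(); print(o["width"],o["ft_force"])
delta(goal(-5,0,60,0))
im=imaging.get_image("wrist"); cv2.imwrite("pics/w6.png",im[:,:,::-1])
im=imaging.get_image("top"); cv2.imwrite("pics/t6.png",cv2.resize(im[140:240,330:430,::-1],None,fx=6,fy=6,interpolation=cv2.INTER_CUBIC))
E
```

```text
80.79464155924879 [ 1.40582672 -0.6165591   0.05872832]
turn [ 0.008 -0.004  1.57 ] shift(old axes) [   1.2 -100.4   89.2] shift(new axes) [-99.7  -1.   90. ]
```

View pics/w6.png

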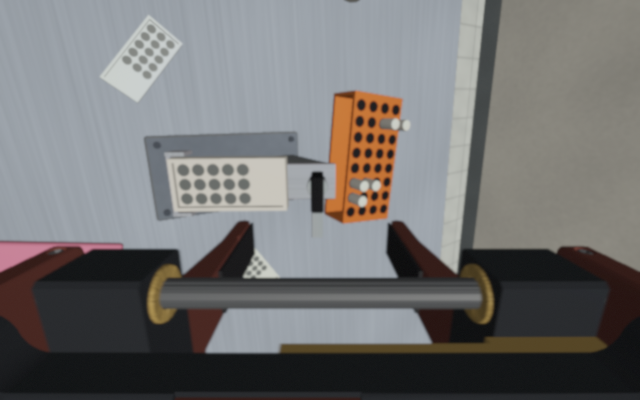

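View pics/t6.png

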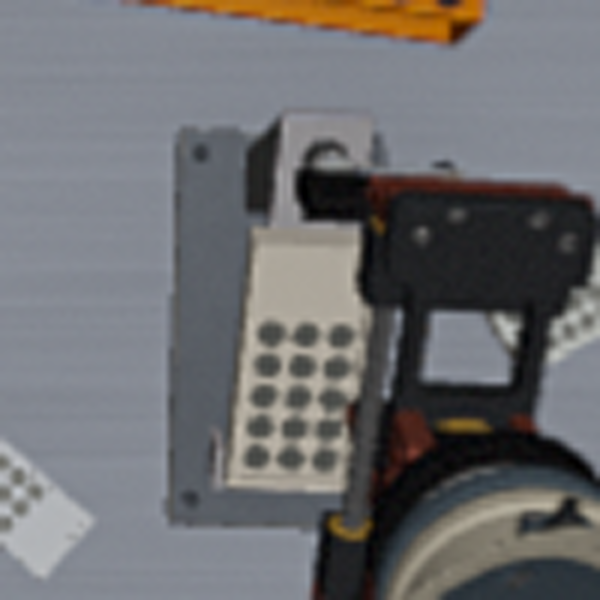

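The finger now points straight across (wing (317,192), finger tip (317,232)) and is clear of the plate. I turn back and go over the plate.

carry_out:
  rows:
    - [[0,0,0],[0,0,0.122],0]
    - [[0,0,0],[0,0,0.122],0]
    - [[0,0,0],[0,0,0.122],0]
    - [[0,0,0],[0,0,0.122],0]
    - [[0,0,0],[0,0,0.122],0]
    - [[0,0,0],[0,0,0.122],0]
    - [[0,0,0],[0,0,0.122],0]
    - [[0,0,0],[0,0,0.122],0]
    - [[0,0,0],[0,0,0.122],0]
    - [[0,0,0],[0,0,0.122],0]
    - [[0,0,0],[0,0,0.122],0]
    - [[0,0,0],[0,0,0.122],0]

```text
t: 11.18
ee_pos: [537.8, -230.8, 240.5]
orientation: [3.0, 0.08, 0.802]
ft_force: [1.3, -0.7, 0.1]
width: 87.4
```

carry_out:
  rows:
    - [[-0.02,0,0],[0,0,0.106],0]
    - [[-0.03,0,0.02],[0,0,0],0]
    - [[-0.03,0,0.025],[0,0,0],0]
    - [[-0.02,-0.001,0.025],[0,0,0],0]
    - [[0,0,0.01],[0,0,0],0]
    - [[0,0,0],[0,0,0],0]
    - [[0,0,0],[0,0,0],0]

```text
t: 11.77
ee_pos: [495.1, -229.5, 132.0]
orientation: [3.026, -0.069, 0.814]
ft_force: [-0.6, 0.2, -0.6]
width: 87.7
```

```bash
python3 - <<'E'
from go import *
import pickle
o=readout.get_obs(); print(o["width"],o["ft_force"],o["qpos"]); pickle.dump(o,open("o7.pkl","wb"))
delta(goal(-5,0,60,0));delta(goal(-5,0,2.5,0))
im=imaging.get_image("wrist"); cv2.imwrite("pics/w7.png",im[:,:,::-1])
E
```

```text
87.74708383208466 [-0.60119503  0.21534659 -0.55110384] [-0.61155736  0.34854887  2.18256141  1.06482406  0.31701826  0.02585855]
turn [-0.004 -0.002 -0.002] shift(old axes) [-5.  -0.2 11.6] shift(new axes) [-5.  -0.2 11.6]
turn [-0.004 -0.002 -0.002] shift(old axes) [-5.1  0.1 69.1] shift(new axes) [-5.  -0.2 69.1]
```

View pics/w7.png

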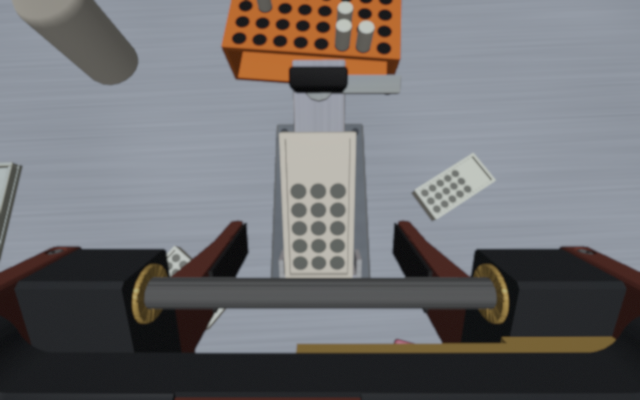

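```bash
python3 - <<'E'
from go import *
import pickle
o=pickle.load(open("o7.pkl","rb")); C=cam("wrist",o); M=R.from_rotvec(o["orientation"])
im=cv2.imread("pics/w7.png"); hsv=im.astype(int)
for r in (145,165,180,240,255):
    row=im[r,230:410].astype(int); m=(row[:,2]-row[:,0]>3)&(row.mean(1)>150); x=np.where(m)[0]+230
    a,b=x.min(),x.max()+1
    out=[]
    for px in (a-.5,b-.5):
        O,d=ray((px,r),C); O=M.inv().apply(O-o["ee_pos"]); d=M.inv().apply(d); out.append(O+d*(71.6-19-O[2])/d[2])
    print(r,a,b,np.round(out[0],1),np.round(out[1],1),"mid",round((out[0][1]+out[1][1])/2,1))
# far edge
E
```

```text
145 280 356 [ 49.7 -28.9  52.6] [49.7 27.3 52.6] mid -0.8
165 280 355 [ 34.9 -29.5  52.6] [34.8 27.  52.6] mid -1.2
180 281 355 [ 23.3 -29.1  52.6] [23.3 27.3 52.6] mid -0.9
240 284 354 [-26.  -28.5  52.6] [-26.1  28.   52.6] mid -0.2
255 284 353 [-39.3 -28.9  52.6] [-39.3  27.6  52.6] mid -0.7
```

The plate edges fit a 56 mm width, centred -0.8 mm from the tool, and the finger stays across at (345,85). I descend and grip.

carry_out:
  rows:
    - [[-0.001,-0.0008,0.02],[0,0,0],0]
    - [[0,0,0.02],[0,0,0],0]
    - [[0,0,0.017],[0,0,0],0]
    - [[0,0,0.012],[0,0,0],0]
    - [[0,0,0],[0,0,0],0]
    - [[0,0,0],[0,0,0],0.6]
    - [[0,0,0],[0,0,0],1]
    - [[0,0,0],[0,0,0],1]
    - [[0,0,0],[0,0,0],1]
    - [[0,0,0],[0,0,0],1]
    - [[0,0,0],[0,0,0],1]
    - [[0,0,0],[0,0,0],1]

```text
t: 12.82
ee_pos: [529.4, -230.3, 74.4]
orientation: [3.023, -0.068, 0.82]
ft_force: [-3.1, 1.4, 7.5]
width: 55.6
```

```bash
python3 - <<'E'
from go import *
o=readout.get_obs(); print(o["width"],o["ft_force"],o["qpos"])
delta(goal(-1,0,2.5,0))
im=imaging.get_image("side"); cv2.imwrite("pics/s8.png",cv2.resize(im[180:310,260:420,::-1],None,fx=5,fy=4.6))
im=imaging.get_image("wrist"); cv2.imwrite("pics/w8.png",im[:,:,::-1])
E
```

```text
55.57756690259612 [-3.13162319  1.42778681  7.52761534] [-0.56837919  0.50558693  2.14037608  1.46521556  0.25936668 -0.35250684]
turn [-0.003 -0.006 -0.001] shift(old axes) [-1.9  0.5  2. ] shift(new axes) [-1.9  0.5  2.1]
```

View pics/s8.png

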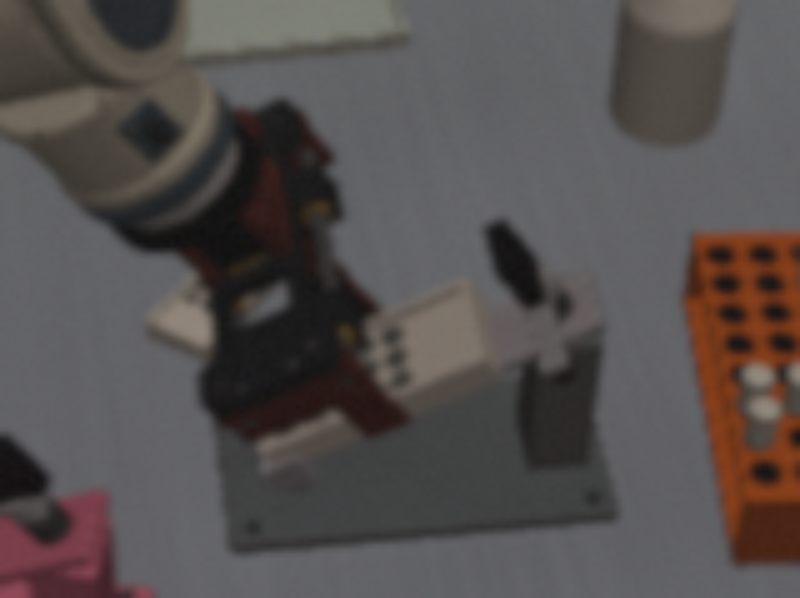

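View pics/w8.png

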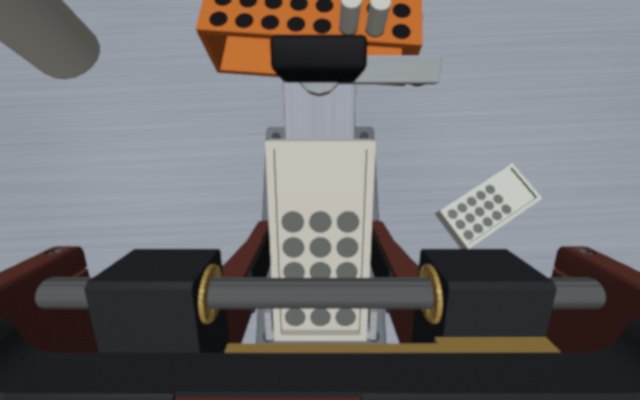

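The side view shows the plate held across its long sides (width 55.6), with the finger still aside. I lift square to the slope.

carry_out:
  rows:
    - [[0,0,-0.004],[0,0,0],1]
    - [[0,0,-0.008],[0,0,0],1]
    - [[0,0,-0.012],[0,0,0],1]
    - [[0,0,-0.016],[0,0,0],1]
    - [[0,0,-0.016],[0,0,0],1]
    - [[0,0,-0.016],[0,0,0],1]
    - [[0,0,-0.01],[0,0,0],1]
    - [[0,0,0],[0,0,0],1]

```text
t: 13.58
ee_pos: [487.5, -229.2, 146.0]
orientation: [3.021, -0.068, 0.819]
ft_force: [0.0, 0.9, -1.4]
width: 56.1
```

```bash
python3 - <<'E'
from go import *
o=readout.get_obs(); print(o["width"],o["ft_force"],o["qpos"])
delta(goal(-1,0,80,0))
im=imaging.get_image("side"); cv2.imwrite("pics/s9.png",cv2.resize(im[160:310,240:420,::-1],None,fx=4.4,fy=4))
im=imaging.get_image("wrist"); cv2.imwrite("pics/w9.png",im[:,:,::-1])
E
```

```text
56.11196288873041 [ 0.02949277  0.88092643 -1.36221863] [-0.62138962  0.3099612   2.19256543  1.00573939  0.33333565  0.08016369]
turn [-0.001 -0.006 -0.001] shift(old axes) [-1.4 -0.2  7.6] shift(new axes) [-1.4 -0.2  7.6]
```

View pics/s9.png

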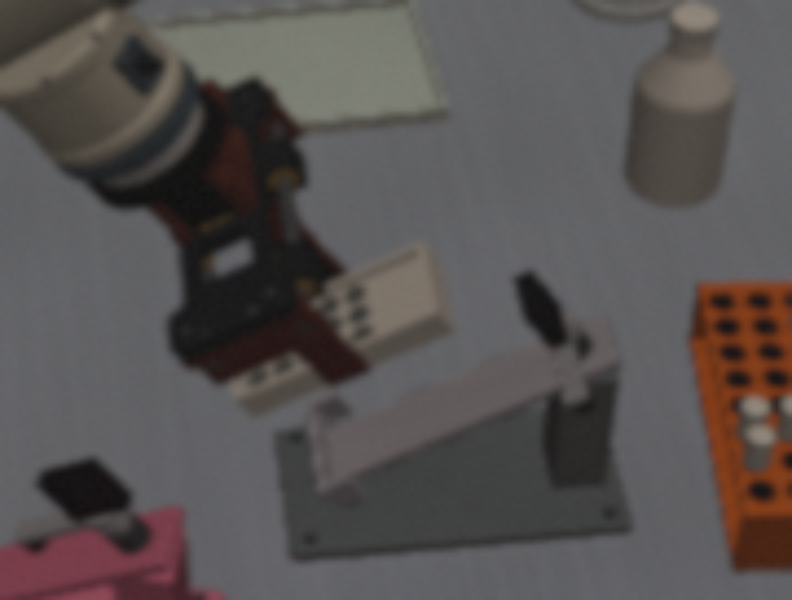

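View pics/w9.png

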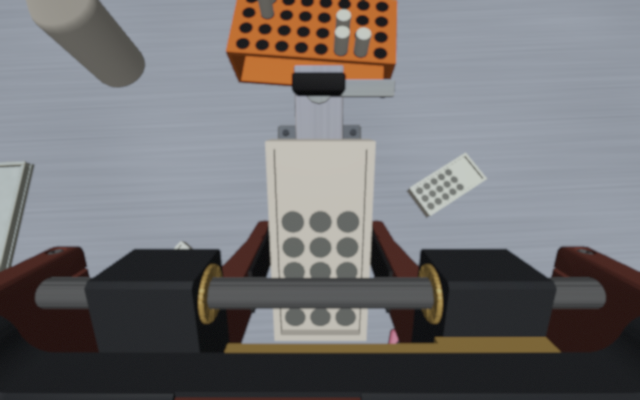

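Plate sits unchanged in the hand (top edge (266–375,142) as before) and is clear of the ledge. The finger is still across. I raise it, level it, then cross to the tray.

carry_out:
  rows:
    - [[0.015,0,-0.026],[0,0,0],1]
    - [[0.015,0,-0.026],[0,0,0],1]
    - [[0.01,0,-0.017],[0,-0.1,0],1]
    - [[0,0,0],[0,-0.1,0],1]
    - [[0,0,0],[0,-0.1,0],1]
    - [[0,0,0],[0,-0.1,0],1]
    - [[0,0,0],[0,-0.1,0],1]
    - [[0,0,0],[0,-0.03,-0.045],1]
    - [[0,0,0],[0,0,0],1]
    - [[0,0,0],[0,0,0],1]

```text
t: 14.52
ee_pos: [489.9, -225.3, 214.1]
orientation: [-3.13, -0.013, -0.085]
ft_force: [-0.9, 0.5, -1.5]
width: 55.6
```

```bash
python3 - <<'E'
from go import *
o=readout.get_obs(); print(o["width"],o["ft_force"],o["qpos"],o["ee_pos"])
g=(np.array([511.6,176.2,200]),R.from_matrix(np.array([[1,0,0],[0,-1,0],[0,0,-1.]]).T)); delta(g)
E
```

```text
55.576138957870235 [-0.86629253  0.48674722 -1.47484434] [-0.47281065  0.28929647  1.85683809  0.04193072  0.95252094  1.06598351] [ 489.85186913 -225.31584775  214.0614818 ]
turn [-0.01  -0.054  0.008] shift(old axes) [  24.2 -401.1   19.5] shift(new axes) [  21.7 -401.5   14.1]
```

carry_out:
  rows:
    - [[0,0,0],[-0.01,-0.054,0.008],1]
    - [[0.002,-0.025,0],[0,0,0],1]
    - [[0.002,-0.035,0],[0,0,0],1]
    - [[0.002,-0.036,0],[0,0,0],1]
    - [[0.002,-0.037,0],[0,0,0],1]
    - [[0.002,-0.037,0],[0,0,0],1]
    - [[0.002,-0.037,0],[0,0,0],1]
    - [[0.002,-0.037,0],[0,0,0],1]
    - [[0.002,-0.037,0],[0,0,0],1]
    - [[0.002,-0.037,0],[0,0,0],1]
    - [[0.002,-0.035,0],[0,0,0],1]
    - [[0.002,-0.03,0],[0,0,0],1]

```text
t: 15.52
ee_pos: [510.4, 158.9, 214.3]
orientation: [-3.141, 0.001, -0.0]
ft_force: [-0.1, -1.2, -1.0]
width: 55.5
```

carry_out:
  rows:
    - [[0,-0.018,0],[0,0,0],1]
    - [[0,0,0],[0,0,0],1]
    - [[0,0,0],[0,0,0],1]

```text
t: 15.77
ee_pos: [510.5, 175.2, 214.1]
orientation: [3.141, 0.002, -0.001]
ft_force: [-1.2, 0.2, -1.4]
width: 55.9
```

```bash
python3 - <<'E'
from go import *
import pickle
o=readout.get_obs(); print(o["width"],o["ft_force"],o["qpos"],o["ee_pos"]); pickle.dump(o,open("o10.pkl","wb"))
g=(np.array([511.6,176.2,200]),R.from_matrix(np.array([[1,0,0],[0,-1,0],[0,0,-1.]]).T)); delta(g)
im=imaging.get_image("wrist"); cv2.imwrite("pics/w10.png",im[:,:,::-1])
im=imaging.get_image("side"); cv2.imwrite("pics/s10.png",cv2.resize(im[80:230,220:400,::-1],None,fx=4.4,fy=4))
E
```

```text
55.910435422276684 [-1.18296354  0.15033566 -1.43468084] [ 3.09040961e-01  3.09714842e-01  1.82565503e+00 -9.07686792e-04
  1.00690289e+00  1.87899288e+00] [510.48969221 175.22667018 214.1423963 ]
turn [0.001 0.    0.001] shift(old axes) [ 1.1 -1.  14.1] shift(new axes) [ 1.1 -1.  14.1]
```

View pics/w10.png

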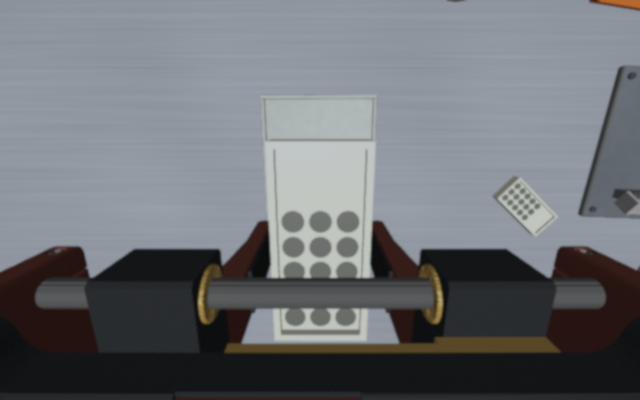

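View pics/s10.png

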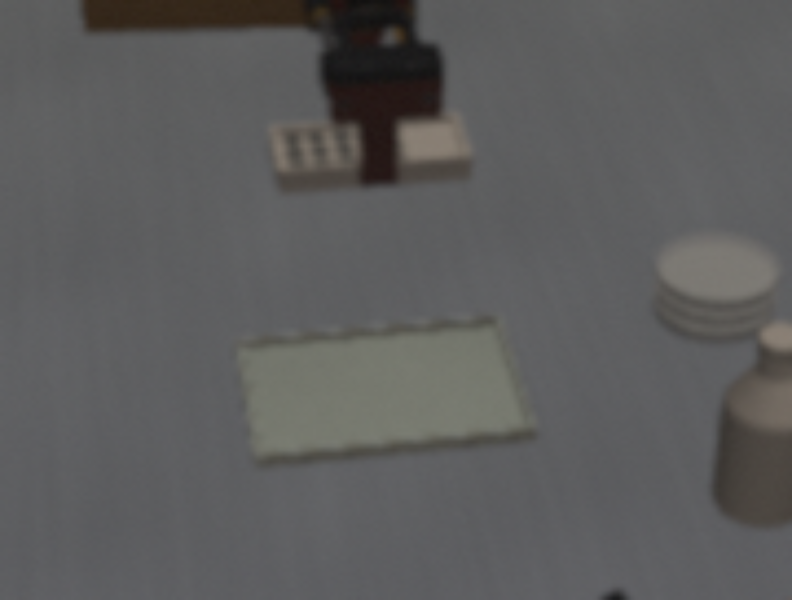

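The tray's far edge shows at (262–377, 97), centred with the plate. I'll check it by ray.

```bash
python3 - <<'E'
from go import *
import pickle
C=cam("wrist",pickle.load(open("o10.pkl","rb")))
for p in ((262,97),(377,97),(271,139),(373,139)): print(onz(p,C,12))
E
```

```text
[603.73699532 244.00172047  12.        ]
[603.89450588 106.00031701  12.        ]
[554.134248   235.27888455  12.        ]
[554.28514503 108.42876533  12.        ]
```

carry_out:
  rows:
    - [[0,0,0.02],[0,0,0],1]
    - [[0,0,0.03],[0,0,0],1]
    - [[0,0,0.03],[0,0,0],1]
    - [[0,0,0.03],[0,0,0],1]
    - [[0,0,0.03],[0,0,0],1]
    - [[0,0,0.025],[0,0,0],1]
    - [[0,0,0.015],[0,0,0],1]
    - [[0,0,0.008],[0,0,0],1]
    - [[0,0,0],[0,0,0],1]
    - [[0,0,0],[0,0,0],1]

```text
t: 16.7
ee_pos: [511.9, 174.0, 27.2]
orientation: [3.14, -0.002, 0.001]
ft_force: [0.4, -0.3, -1.6]
width: 56.0
```

carry_out:
  rows:
    - [[0,0,0.004],[0,0,0],1]
    - [[0,0,0.004],[0,0,0],1]
    - [[0,0,0.003],[0,0,0],1]
    - [[0,0,0.002],[0,0,0],1]
    - [[0,0,0],[0,0,0],1]

```text
t: 17.12
ee_pos: [511.6, 174.7, 13.7]
orientation: [3.14, 0.001, 0.001]
ft_force: [0.6, -0.7, -0.9]
width: 55.8
```

carry_out:
  rows:
    - [[0,0,0.002],[0,0,0],1]
    - [[0,0,0.002],[0,0,0],1]
    - [[0,0,0],[0,0,0],1]

```text
t: 17.37
ee_pos: [511.5, 174.7, 9.6]
orientation: [3.14, 0.001, 0.0]
ft_force: [1.0, 0.7, -1.3]
width: 55.3
```

carry_out:
  rows:
    - [[0,0,0.001],[0,0,0],1]
    - [[0,0,0],[0,0,0],1]

```text
t: 17.53
ee_pos: [511.7, 174.7, 9.0]
orientation: [3.14, 0.001, 0.001]
ft_force: [-0.7, 0.9, 1.6]
width: 56.1
```

carry_out:
  rows:
    - [[0,0,0.001],[0,0,0],1]
    - [[0,0,0],[0,0,0],1]
    - [[0,0,0],[0,0,0],1]

```text
t: 17.78
ee_pos: [511.7, 174.7, 8.8]
orientation: [3.14, 0.0, 0.001]
ft_force: [-3.7, -0.9, 11.3]
width: 56.2
```

```bash
python3 - <<'E'
from go import *
o=readout.get_obs(); print(o["ft_force"],o["moment"],o["ee_pos"])
im=imaging.get_image("side"); cv2.imwrite("pics/s11.png",cv2.resize(im[130:230,240:400,::-1],None,fx=5,fy=5))
E
```

```text
[-3.7482444  -0.93876301 11.2837162 ] [0.02688944 0.61029332 0.00661542] [511.7315196  174.74096654   8.80676205]
```

View pics/s11.png

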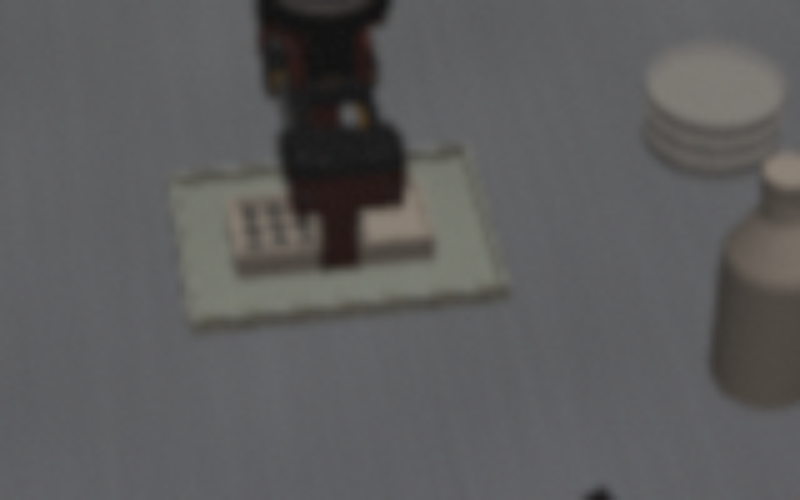

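The plate is down (11 N contact) and flat in the tray in the side view. I release and retreat.

carry_out:
  rows:
    - [[0,0,0],[0,0,0],0.3]
    - [[0,0,0],[0,0,0],0.2]
    - [[0,0,0],[0,0,0],0.15]
    - [[0,0,0],[0,0,0],0.15]
    - [[0,0,0],[0,0,0],0.15]
    - [[0,0,0],[0,0,0],0.15]

```text
t: 18.33
ee_pos: [511.7, 174.7, 7.8]
orientation: [3.14, 0.001, 0.001]
ft_force: [-0.1, -0.3, 0.0]
width: 74.8
```

carry_out:
  rows:
    - [[0,0,-0.005],[0,0,0],0.15]
    - [[0,0,-0.01],[0,0,0],0.15]
    - [[0,0,-0.02],[0,0,0],0.1]
    - [[0,0,-0.03],[0,0,0],0.1]
    - [[0,0,-0.03],[0,0,0],0.1]
    - [[-0.03,0,-0.03],[0,0,0],0.1]
    - [[-0.03,0,-0.03],[0,0,0],0.1]
    - [[-0.03,0,-0.02],[0,0,0],0.1]
    - [[-0.02,0,0],[0,0,0],0.1]
    - [[0,0,0],[0,0,0],0.1]
    - [[0,0,0],[0,0,0],0.1]

```text
t: 19.25
ee_pos: [402.6, 175.1, 182.8]
orientation: [3.141, 0.002, 0.004]
ft_force: [0.4, 0.5, -0.3]
width: 79.1
```

```bash
python3 - <<'E'
from go import *
import pickle
o=readout.get_obs(); print(o["t"],o["width"],o["ft_force"],o["ee_pos"])
im=imaging.get_image("top"); cv2.imwrite("pics/t12.png",im[:,:,::-1])
im=imaging.get_image("side"); cv2.imwrite("pics/s12.png",cv2.resize(im[120:320,210:460,::-1],None,fx=3,fy=3))
im=imaging.get_image("wrist"); cv2.imwrite("pics/w12.png",im[:,:,::-1])
E
```

```text
19.25 79.14882473315312 [ 0.35383735  0.54133328 -0.31991409] [402.56757152 175.06817698 182.84458827]
```

View pics/t12.png

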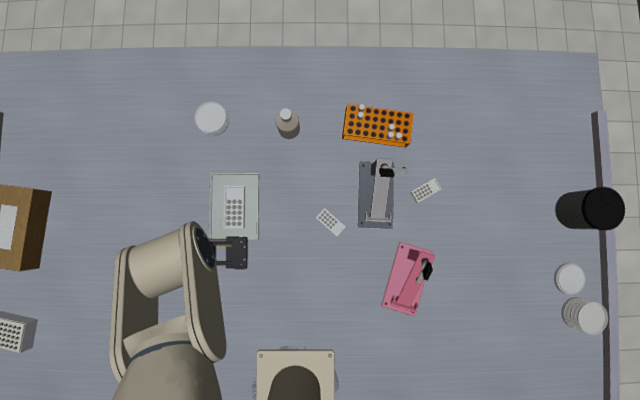

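View pics/s12.png

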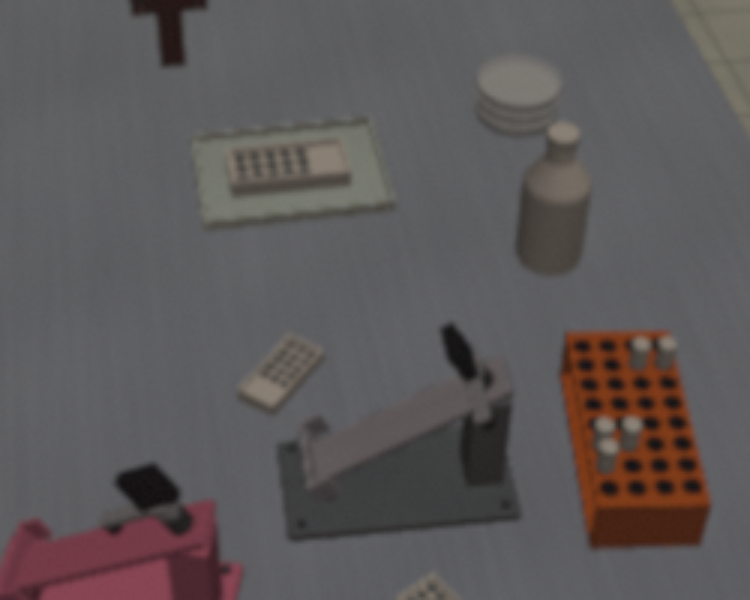

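View pics/w12.png

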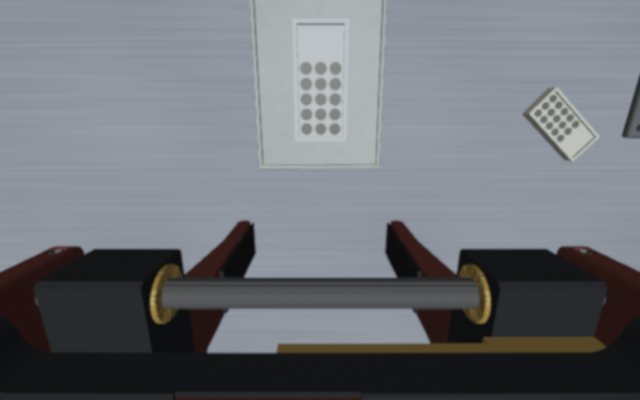

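The top view shows the plate centred and aligned in the tray at (234,207), and the finger across the empty stand at (392,171). The bottle (287,122), rack (378,126) and dishes (211,118) are where they were.

```bash
python3 -c "
from workcell import close_job
print(close_job())"
```

```text
the job is handed in; nothing more can be done
None
```

The plate now lies flat in the white tray, wells up and in line with the tray's long side. The hold-down finger is swung aside across the stand. I handed the job in after about 19.4 s of the 54 s allowed.

**What I did**
- **Finger:** I gripped the black wing, raised it about 15 mm along the post, turned it to about +1.57 rad, lowered it and let go.
- **Plate:** I gripped it across its long sides and lifted it square to the slope. I then levelled it, carried it over and set it down at about 11 N before opening the jaws.

**Last checks**
- The top, side and wrist pictures agree that the plate is centred and aligned in the tray, and that the finger still points across the stand.
- The bottle, rack and dishes show at the same pixels as at the start, and the arm is clear with no force on it.
- I never measured the finger's final lift directly. I lowered it by about 17 mm after the 15 mm raise and left the spring to seat it.
- The wrist force readings I took stayed under about 12 N, but I only read them at the end of each move.
- One disagreement, while levelling: a speed limit cut the turn short by 0.054 rad. I corrected that before crossing to the tray.

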